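# Clear fallen plaster off the dispatcher's plan board

## Task

Three flakes of ceiling plaster have fallen on the plan board. Sweep them all off the board into the catch tray beside it with the scraper block, touching the flakes only with the scraper; then hang the scraper by its handle on the hook of the small pigeonhole rack, and leave the log book and the mug where they are.

Things in the scene. Friction and masses are not known exactly. Their poses are not given: they have to be found in the camera images.
- board: Fixed plan board lying on the desk: grey enamelled plate on a dark frame with thin printed track lines, 280 (its x) x 220 (its y) mm, flat top 45 mm above the desk, no rim. Origin: centre of its underside, on the desk. The catch tray stands against one of its two 280 mm sides (+y or -y, it varies), the log book beside the other.
- tray: Fixed open sheet-steel catch tray, dark, 280 (x) x 128 (y) mm outside, 38 mm high (7 mm below the board's top), walls and floor 4 mm; inside, both long sides slope down at 45 degrees to a flat floor 56 mm wide. It stands along the board's +y or -y side with a 1 mm gap, centre 175 mm from the board's. Origin: centre of its underside, on the desk.
- flake0: Loose irregular flake of off-white plaster, about 60 x 42 mm, 12 mm thick, about 30 g, lying flat on the board, turned any way. The three lie in a row along the board's x, at about -90, 0 and +90 mm. Origin: centre of its underside as it lies at the start; no point of its outline is farther than 34 mm from it.
- flake1: Loose irregular flake of off-white plaster, about 60 x 42 mm, 12 mm thick, about 30 g, lying flat on the board, turned any way. The three lie in a row along the board's x, at about -90, 0 and +90 mm. Origin: centre of its underside as it lies at the start; no point of its outline is farther than 34 mm from it.
- flake2: Loose irregular flake of off-white plaster, about 60 x 42 mm, 12 mm thick, about 30 g, lying flat on the board, turned any way. The three lie in a row along the board's x, at about -90, 0 and +90 mm. Origin: centre of its underside as it lies at the start; no point of its outline is farther than 34 mm from it.
- scraper: Loose wooden scraper block, 0.25 kg, standing upright. Bottom to top: block with rubber foot 120 (its x) x 30 (its y) x 45 mm high; open window 96 mm wide, 45 mm high in the middle, its top a shallow arch (31 mm at the ends); flat grip board 120 (x) x 16 (y) mm, 40 mm high. 130 mm tall; same either way round. Origin: centre of underside. Grip it from above by its 16 mm thickness, near the top.
- scraper_eye (a point): Point on the scraper 90 mm above its underside, in the middle of the underside of the grip board (top of the window): what hangs on the hook.
- rack: Fixed dark wooden pigeonhole rack, 110 (its y) x 120 x 165 mm high, steel hook on its front. Origin: on the desk below the hook's seat, 50 mm before the rack's front face; -x points out of the front, as the hook does. Hook: 10 mm round bar, level along x from the face (x = +50 mm) to x = -32, its top 160 mm over the desk; then a tip turned up to 172 mm, ending at x = -45.
- hook_seat (a point): Point on top of the hook's level bar, 160 mm above the desk, 50 mm in front of the rack's face: hang the scraper here, its grip board across the bar.
- logbook: Bystander: loose blue-covered log book, 220 x 120 x 30 mm, 0.9 kg, lying beside the board on the side away from the tray. Origin: centre of its underside.
- mug: Bystander: blue mug, 80 mm wide, 95 mm high, beyond the board. Origin: centre of its underside.

How it is judged:
By the outcome, as a careful person would: the job done as asked, in the order asked, and still so for the second after the job is handed in, with the robot touching nothing.
It also fails if it takes over 70 s, if anything falls off the work surface, if the arm or the gripper's body presses on something with over 40 N, if the wrist force passes 120 N, or if a joint passes its speed limit or range.

## Robot

A 6-joint arm with a two-finger parallel gripper is mounted at the origin on the work surface. World frame = base frame: x ahead of the robot, y to its left, z up, the work surface at z = 0. Lengths are in m, angles in rad, forces in N, time in s.
With the tool pointing down it reaches from about 0.275 to 0.775 m from the base axis. Payload 14.6 kg.
Tool frame: the origin (TCP) lies on the centre line of the jaws, within the pads' length; the fingertips stand 22 mm ahead of it and the grasp point (between the pads) lies 3 mm ahead of it (ctrl.tip_extent is the distance from the TCP to the fingertips, in m); z points along the fingers, x is the direction in which the jaws open and shut, and the axes are right-handed (so a half turn about z gives the same grasp; the last joint's range is limited). The gripper opens to 85 mm and grips with 20 to 120 N. Pads are 22 mm wide; open, the fingers measure 114 mm over their backs; the gripper's body (76 mm by 85 mm) begins 54 mm behind the grasp point. The pads swing forward as they close: fully open they stand 13 mm farther back than shut.
Start: joints at [1.055, 0.263, -0.048, 1.259, 0, 1.415], TCP at [0.185, 0.491, 0.253] pointing down, gripper open.
Joint ranges: [-2.65, 2.65], [-0.89, 1.7], [-1.18, 1.37], [-2.13, 2.11], [-1.35, 1.29], [-3.14, 3.14]. Speed limits (rad/s): [1.89, 1.89, 2.57, 2.79, 3.14, 3.14].

## Interface

Orientations are given as [roll, pitch, yaw] about the fixed x, y, z axes, in that order (R = Rz(yaw) Ry(pitch) Rx(roll)).
In Python, from bench import ctrl gives the robot as it stands.
- The arm moves only by the tool arm_command, never from a script. Its argument "increments" is a list that holds one entry, the list of rows, each a list of 7 numbers: the shift along the world's x, y, z in m, then the turn, a rotation vector about the world's x, y, z in degrees, then the finger opening in m, from 0 to 0.0854. In form: [[[dx, dy, dz, wx, wy, wz, jaw], ...]]. A call has 1 to 5 rows; each row shifts and turns the pose as measured when the row begins; what a row does not reach is not made up. A row lasts 1/12 s, in which the tool goes at most 41.7 mm and 7.16 degrees, less where a joint would pass 70% of its speed; a pose out of reach is approached as far as the arm can. A call with a gripper value outside its range is refused whole. The fingers move at their own pace and stop on an object; the grip force is fixed at half the most. Time passes only in rows, so rows that do not move let the fingers close. It gives the time, the measured TCP pose, the force and the opening at its end, in the units of the state.
- ctrl.get_state(): the state, without advancing time (a new reading comes with each control period).
- ctrl.capture(name): name is "side" or "top" or "wrist"; returns a dict with "image" (400x640x3 uint8, red, green, blue), "mtx" (3x3 intrinsics, pixels), "cam_to_world" (4x4, takes a point from camera to world coordinates); the wrist camera has in their place "tool_from_camera" (4x4, takes a point from camera to tool coordinates, whose origin is the TCP and whose axes are the tool frame's). Camera axes: x right, y up, looking along -z (the intrinsics and any distortion apply to the point x, -y, -z); pixel columns grow to the right and rows downward; lengths in m; the calibration is good to about 2 mm. The wrist camera is an equidistant fisheye: a pixel r from the principal point sees the ray r / f radians off the axis. A picture is of the moment at which its call begins: read the wrist's pose just before it. There is no depth.
- ctrl.sign_off(): hands the job in, once; it reports no verdict.
The state is a dict: "t": time; "joint_pos": joint angles; "qvel": joint speeds; "joint_torque": joint torques, N m; "ee_pos": TCP position; "orientation": TCP orientation; "ft_force": force on the tool from outside, world axes, zero at the start; "wrist_torque": the same for the moment, N m; "finger_gap": finger opening in m.
Only numpy, scipy, OpenCV 4.12 (cv2) and the standard library are available. Lean on these libraries where they do the work, as an engineer would, in place of code of your own. Each camera call takes 0.05 s, during which the arm holds its last target. There are 200 camera calls.

## Working session

There is one attempt and no reset: what is moved stays moved. The work goes in short steps, Python scripts to look and compute and a tool call to move; the robot and the scene stay as the last step left them, time stands still between calls to the robot, and variables do not carry over. Pictures are saved under pics/ and viewed, about 8 in all and at most 12, crops included, and the job is handed in when it is done.

Besides the shell and the picture viewer there is one more tool, called after "Call:" as name(argument=value, ...), one argument or row to a line, values as JSON. arm_command: Moves the arm, as the interface text tells. Its arguments: {"type":"object","properties":{"increments":{"type":"array"}},"required":["increments"]}

```bash
mkdir -p pics; ls
cat > h.py <<'E'
import numpy as np, cv2
from bench import ctrl
def snap(n,f=None):
    c=ctrl.capture(n); 
    if f: cv2.imwrite('pics/'+f,c['image'][:,:,::-1])
    return c
def proj(c,P):
    P=np.atleast_2d(P).astype(float); T=np.linalg.inv(c['cam_to_world']); p=P@T[:3,:3].T+T[:3,3]
    q=p*[1,-1,-1]; q=q@c['mtx'].T; return q[:,:2]/q[:,2:]
def unproj(c,uv,z):
    uv=np.atleast_2d(uv).astype(float); k=np.linalg.inv(c['mtx']); d=np.c_[uv,np.ones(len(uv))]@k.T*[1,-1,-1]
    T=c['cam_to_world']; d=d@T[:3,:3].T; o=T[:3,3]; return o+d*((z-o[2])/d[:,2])[:,None]
E
python3 - <<'E'
from h import *
import pickle
a=snap('top','top0.png'); b=snap('side','side0.png')
pickle.dump((a,b),open('c0.pkl','wb'))
for c in(a,b): print(c['mtx'],c['cam_to_world'].round(3))
print(ctrl.get_state())
E
```

```text
pics
[[367.86303288   0.         319.03938707]
 [  0.         367.86303288 200.71640071]
 [  0.           0.           1.        ]] [[-0.019  0.99  -0.138  0.504]
 [-1.    -0.019  0.003  0.018]
 [-0.     0.138  0.99   1.05 ]
 [ 0.     0.     0.     1.   ]]
[[460.61282226   0.         316.59384221]
 [  0.         460.61282226 200.32906078]
 [  0.           0.           1.        ]] [[ 0.905  0.303 -0.3    0.249]
 [-0.426  0.624 -0.655 -0.798]
 [-0.011  0.72   0.694  0.959]
 [ 0.     0.     0.     1.   ]]
{'t': 0.1, 'joint_pos': array([ 1.05468517e+00,  2.63501061e-01, -4.89196886e-02,  1.25942744e+00,
       -2.04400453e-05,  1.41547583e+00]), 'qvel': array([-0.00048583, -0.00186795,  0.00130844,  0.00012184, -0.00140865,
       -0.00136952]), 'joint_torque': array([ 4.97997113e-03, -6.38581824e+01,  3.85062289e+01,  1.00500608e-02,
        2.89595036e-06,  2.33545842e-05]), 'ee_pos': array([0.18522371, 0.49096497, 0.25284276]), 'orientation': array([-3.14145013e+00,  1.04236409e-03,  1.21000575e+00]), 'ft_force': array([-0.52678082, -0.51162115, -0.45946432]), 'wrist_torque': array([ 0.00620082,  0.01689014, -0.01332651]), 'finger_gap': 0.08554980642452378}
```

View pics/top0.png

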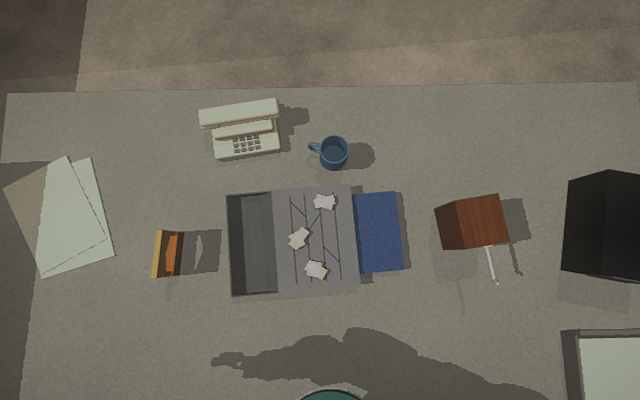

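View pics/side0.png

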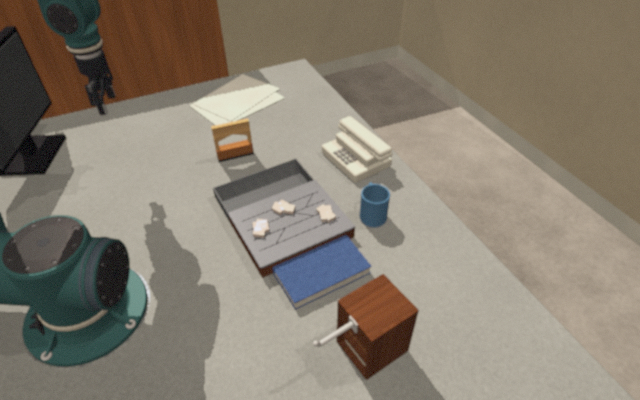

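Run:
```python
from h import *
import pickle
a,b=pickle.load(open('c0.pkl','rb'))
t=a['image'][:,:,::-1]; s=b['image'][:,:,::-1]
def cr(im,x0,x1,y0,y1,k): 
    o=cv2.resize(im[y0:y1,x0:x1],None,fx=k,fy=k,interpolation=cv2.INTER_CUBIC); return cv2.convertScaleAbs(o,alpha=1.5,beta=10)
c=np.zeros((560,800,3),np.uint8)
o=cr(t,220,365,180,300,3); c[:360,:435]=o            # board
o=cr(t,145,225,220,285,3); c[365:560,:240]=o
o=cr(t,430,530,190,290,2); c[360:560,240:440]=o[:200]
o=cr(s,205,265,110,170,3); c[0:180,440:620]=o
o=cr(s,310,425,270,380,3); c[185:515,440:785]=o
cv2.imwrite('pics/comp.png',c)
# colour blobs
hsv=cv2.cvtColor(t,cv2.COLOR_BGR2HSV)
roi=np.zeros(t.shape[:2],np.uint8); roi[188:290,278:352]=1
m=((t.min(2)>135)*roi).astype(np.uint8)
n,l,st,ce=cv2.connectedComponentsWithStats(m)
for i in range(1,n):
    if st[i,4]>30: print('flake',ce[i],st[i],unproj(a,ce[i],.057))
```

```text
flake [323.90598291 201.20512821] [314 194  21  16 234] [[0.64060902 0.00176726 0.057     ]]
flake [297.944 237.932] [288 227  21  22 250] [[0.54232474 0.07361057 0.057     ]]
flake [315.06097561 269.29674797] [305 261  23  18 246] [[0.45850749 0.02907632 0.057     ]]
```

View pics/comp.png

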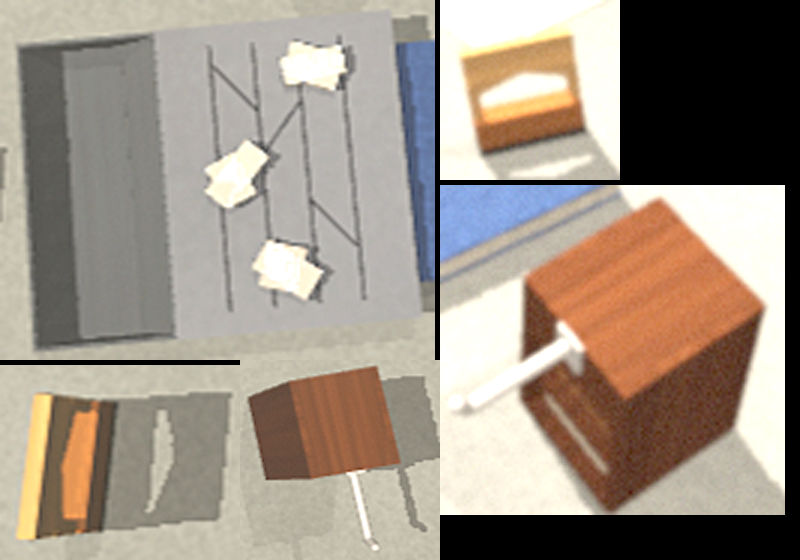

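Run:
```python
from h import *
import pickle
from scipy.optimize import least_squares
a,b=pickle.load(open('c0.pkl','rb'))
def show(n,c,uv,z): print(n,(unproj(c,uv,z)[:,:2]*1000).round(0).tolist())
B=[(271.7,191),(278.3,292.7),(360.3,283.7),(350,183.7)]
S=[(156.7,229.7),(162.3,230.3),(156.3,278),(150.7,277.7)]
R=[(458.5,202.5),(498.5,193.5),(509.5,240.5),(463.5,249)]
R2=[(383.3,274.3),(418,310.3),(372,341.3),(338.3,300)]
show('board',a,B,.045);show('scr',a,S,.13);show('rack',a,R,.165);show('rackside',b,R2,.165)
show('hook tip t',a,[(497.5,283.5)],.17);show('hook tip s',b,[(316.7,343)],.17)
show('hookbase',a,[(485,247.5)],.155);show('hookbase s',b,[(355,323.3)],.155)
show('scr side top',b,[(212.7,129),(248.7,121.7)],.13);show('scr side bot',b,[(219.3,161.7),(253,153.3)],0)
def fit(obs,local,x0):
    def w(p): 
        c,s=np.cos(p[2]),np.sin(p[2]); return lambda L:np.c_[p[0]+c*L[:,0]-s*L[:,1],p[1]+s*L[:,0]+c*L[:,1],L[:,2]]
    f=lambda p:np.concatenate([(proj(c,w(p)(np.array(L,float)/1000))-uv).ravel() for c,uv,L in obs])
    r=least_squares(f,x0); print(r.x.round(4),np.degrees(r.x[2]).round(1),'res',r.fun.round(1))
# rack: top corners order (top img): far-left.. front faces -x world
F=[50,170]
fl,fr,bl,br=[50,55,165],[50,-55,165],[170,55,165],[170,-55,165]
fit([(a,np.array(R),[bl,br,fr,fl]),(b,np.array(R2),[br,fr,fl,bl]) if 0 else (a,np.array(R),[bl,br,fr,fl]),(b,np.array(R2),[br,fr,fl,bl])] if 0 else [(a,np.array(R),[bl,br,fr,fl]),(b,np.array(R2),[bl*1,br,fr,fl]) ],0,[.45,-.4,.2]) if 0 else None
fit([(a,np.array(R),[bl,br,fr,fl]),(b,np.array(R2),[bl,br,fr,fl]),(a,np.array([(497.5,283.5)]),[[-45,0,170]]),(b,np.array([(316.7,343)]),[[-45,0,170]])],np.zeros(0),[.45,-.4,.2]) if 0 else None
fit([(a,np.array(R),[bl,br,fr,fl]),(b,np.array(R2),[bl,br,fr,fl]),(a,np.array([(497.5,283.5)]),[[-43,0,169]]),(b,np.array([(316.7,343)]),[[-43,0,169]])],None and 0 or [[0]],[.45,-.4,.2]) if 0 else None
```

```text
board [[674.0, 145.0], [398.0, 128.0], [418.0, -91.0], [690.0, -72.0]]
scr [[567.0, 422.0], [565.0, 408.0], [448.0, 418.0], [449.0, 432.0]]
rack [[616.0, -323.0], [637.0, -422.0], [522.0, -439.0], [504.0, -327.0]]
rackside [[623.0, -315.0], [639.0, -421.0], [523.0, -440.0], [507.0, -331.0]]
hook tip t [[423.0, -399.0]]
hook tip s [[426.0, -401.0]]
hookbase [[507.0, -383.0]]
hookbase s [[515.0, -387.0]]
scr side top [[453.0, 414.0], [567.0, 402.0]]
scr side bot [[453.0, 413.0], [568.0, 407.0]]
```

Call:
arm_command(
  increments=[
    [[0.04, -0.009, 0, 0, 0, 2, 0.085], [0.04, -0.009, 0, 0, 0, 2, 0.085], [0.04, -0.009, 0, 0, 0, 2, 0.085], [0.04, -0.009, 0, 0, 0, 2, 0.085], [0.04, -0.009, 0, 0, 0, 2, 0.085]],
  ],
)

```text
t: 0.52
ee_pos: [0.384, 0.445, 0.2525]
orientation: [-3.139, 0.002, 1.403]
ft_force: [-0.0, 1.3, 0.5]
finger_gap: 0.0849
```

Run:
```python
from h import *
import pickle
a,b=pickle.load(open('c0.pkl','rb'))
# mug rim (z=.095) in top image and body in side; logbook top corners
print('mug rim', (unproj(a,[(334,150),(320,150),(348,150),(334,137),(334,165)],.095)*1000).round(0)[:,:2].tolist())
print('book', (unproj(a,[(397,191),(409,268),(359,273)],.03)*1000).round(0)[:,:2].tolist())
```

```text
mug rim [[773.0, -27.0], [774.0, 10.0], [772.0, -65.0], [809.0, -28.0], [732.0, -26.0]]
book [[669.0, -205.0], [456.0, -227.0], [445.0, -90.0]]
```

Call:
arm_command(
  increments=[
    [[0.041, -0.008, 0, 0, 0, 2, 0.085], [0.041, -0.008, 0, 0, 0, 2, 0.085], [0.04, -0.008, 0, 0, 0, 1, 0.085], [0, 0, 0, 0, 0, 0, 0.085]],
  ],
)

```text
t: 0.85
ee_pos: [0.5123, 0.4167, 0.2499]
orientation: [-3.138, 0.004, 1.492]
ft_force: [0.8, 0.3, -0.1]
finger_gap: 0.0851
```

```bash
cat >> h.py <<'E'
from scipy.spatial.transform import Rotation as Ro
def wsnap(f=None):
    s=ctrl.get_state(); c=snap('wrist',f); T=np.eye(4); T[:3,:3]=Ro.from_euler('xyz',s['orientation']).as_matrix(); T[:3,3]=s['ee_pos']
    c['cam_to_world']=T@c['tool_from_camera']; c['s']=s; return c
def wun(c,uv,z):
    m=c['mtx']; uv=np.atleast_2d(uv).astype(float); x=(uv-m[:2,2])/[m[0,0],m[1,1]]; th=np.linalg.norm(x,axis=1)+1e-9
    d=np.c_[x*(np.sin(th)/th)[:,None],np.cos(th)]*[1,-1,-1]; T=c['cam_to_world']; d=d@T[:3,:3].T; o=T[:3,3]
    return o+d*((z-o[2])/d[:,2])[:,None]
def wproj(c,P):
    P=np.atleast_2d(P).astype(float); T=np.linalg.inv(c['cam_to_world']); q=(P@T[:3,:3].T+T[:3,3])*[1,-1,-1]
    r=np.hypot(q[:,0],q[:,1]); th=np.arctan2(r,q[:,2]); m=c['mtx']; return m[:2,2]+q[:,:2]/r[:,None]*th[:,None]*[m[0,0],m[1,1]]
E
python3 - <<'E'
from h import *
import pickle
c=wsnap('w0.png'); pickle.dump(c,open('w0.pkl','wb')); print(c['s']['ee_pos'],c['s']['orientation'],c['mtx'],c['cam_to_world'].round(3))
E
```

```text
[0.51228956 0.41670538 0.2498897 ] [-3.13784562  0.00429137  1.492215  ] [[309.70691629   0.         317.53299487]
 [  0.         309.70691629 199.36369348]
 [  0.           0.           1.        ]] [[ 0.079 -0.952 -0.295  0.437]
 [ 0.997  0.074  0.026  0.424]
 [-0.003 -0.296  0.955  0.371]
 [ 0.     0.     0.     1.   ]]
```

View pics/w0.png

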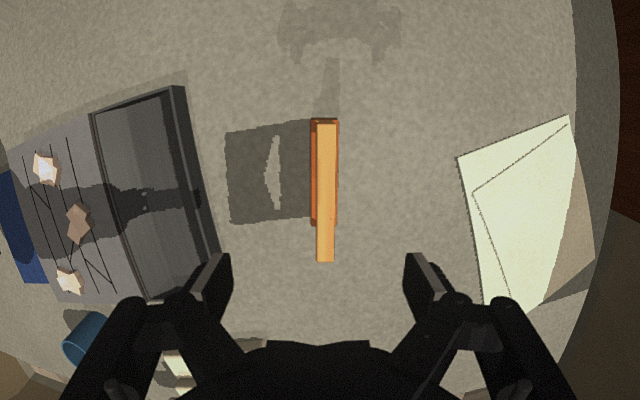

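Run:
```python
from h import *
import pickle
c=pickle.load(open('w0.pkl','rb'))
print((wun(c,[(317,123),(336,122),(334,262),(317,262)],.13)*1000).round(1))
print('tray corners z38',(wun(c,[(90,114),(183,86),(148,300)],.038)*1000).round(0))
```

```text
[[449.5 421.8 130. ]
 [449.9 436.5 130. ]
 [570.1 427.3 130. ]
 [568.9 412.3 130. ]]
tray corners z38 [[401. 130.  38.]
 [395. 275.  38.]
 [676. 151.  38.]]
```

Call:
arm_command(
  increments=[
    [[-0.003, 0.006, -0.035, 0, 0, 0, 0.06], [0, 0, -0.035, 0, 0, 0, 0.05], [0, 0, -0.035, 0, 0, 0, 0.05], [0, 0, -0.026, 0, 0, 0, 0.05], [0, 0, 0, 0, 0, 0, 0.05]],
  ],
)

```text
t: 1.32
ee_pos: [0.5042, 0.4238, 0.115]
orientation: [-3.138, 0.002, 1.49]
ft_force: [-1.3, -0.2, 0.1]
finger_gap: 0.0496
```

Call:
arm_command(
  increments=[
    [[0.005, 0, 0.003, 0, 0, 0, 0.05], [0, 0, 0, 0, 0, 0, 0.0], [0, 0, 0, 0, 0, 0, 0.0], [0, 0, 0, 0, 0, 0, 0.0], [0, 0, 0, 0, 0, 0, 0.0]],
  ],
)

```text
t: 1.73
ee_pos: [0.5091, 0.4256, 0.1241]
orientation: [-3.141, -0.0, 1.492]
ft_force: [-0.4, -0.5, -1.5]
finger_gap: 0.0151
```

Call:
arm_command(
  increments=[
    [[0, 0, 0, 0, 0, 0, 0.0], [0, 0, 0.01, 0, 0, 0, 0.0], [0, 0, 0.02, 0, 0, 0, 0.0], [0, 0, 0.03, 0, 0, 0, 0.0], [0, 0, 0.03, 0, 0, 0, 0.0]],
  ],
)

```text
t: 2.15
ee_pos: [0.5069, 0.4242, 0.2152]
orientation: [-3.135, 0.004, 1.492]
ft_force: [0.3, -0.4, -1.2]
finger_gap: 0.0152
```

Call:
arm_command(
  increments=[
    [[-0.005, -0.04, 0.004, 0, 0, 0.8, 0.0], [-0.005, -0.04, 0.004, 0, 0, 0.8, 0.0], [-0.005, -0.04, 0.002, 0, 0, 0.8, 0.0], [-0.005, -0.04, 0, 0, 0, 0.8, 0.0], [-0.005, -0.04, 0, 0, 0, 0.8, 0.0]],
  ],
)

```text
t: 2.57
ee_pos: [0.4846, 0.2262, 0.238]
orientation: [3.131, -0.007, 1.572]
ft_force: [1.5, -0.6, -1.9]
finger_gap: 0.015
```

Call:
arm_command(
  increments=[
    [[-0.005, -0.04, 0, 0, 0, 0.8, 0.0], [-0.005, -0.04, 0, 0, 0, 0.8, 0.0], [-0.005, -0.04, 0, 0, 0, 0.8, 0.0], [-0.005, -0.04, 0, 0, 0, 0.8, 0.0], [-0.005, -0.04, 0, 0, 0, 0.8, 0.0]],
  ],
)

```text
t: 2.98
ee_pos: [0.4563, 0.0196, 0.2436]
orientation: [3.124, -0.006, 1.648]
ft_force: [1.4, 0.7, -2.2]
finger_gap: 0.0151
```

Call:
arm_command(
  increments=[
    [[0, -0.02, 0, 0, 0, 0.8, 0.0], [0, 0, 0, 0, 0, 0, 0.0], [0, 0, 0, 0, 0, 0, 0.0]],
  ],
)

```text
t: 3.23
ee_pos: [0.4548, -0.0079, 0.2469]
orientation: [3.121, -0.004, 1.655]
ft_force: [0.7, 0.9, -2.5]
finger_gap: 0.0152
```

Call:
arm_command(
  increments=[
    [[-0.006, -0.018, -0.02, 1.2, 0.2, 0, 0.0], [0, 0, 0, 0, 0, 0, 0.0], [0, 0, 0, 0, 0, 0, 0.0]],
  ],
)

```text
t: 3.48
ee_pos: [0.4496, -0.0253, 0.2287]
orientation: [3.119, -0.025, 1.655]
ft_force: [0.1, 0.4, -0.8]
finger_gap: 0.0152
```

Run:
```python
from h import *
import pickle
a=snap('top');b=snap('side');w=wsnap(); pickle.dump((a,b,w),open('c1.pkl','wb'))
print(w['s']['ee_pos'],w['s']['orientation'])
cv2.imwrite('pics/c1.png',np.vstack([np.hstack([cv2.resize(b['image'][110:310,200:400],None,fx=2,fy=2),cv2.resize(a['image'][170:310,220:420],None,fx=2,fy=2).repeat(1,0)[:280].copy() if 0 else cv2.copyMakeBorder(cv2.resize(a['image'][170:310,220:420],None,fx=2,fy=2),0,120,0,0,0)])])[:,:,::-1])
```

```text
[ 0.44958021 -0.02494509  0.22854645] [ 3.11930528 -0.02494677  1.65657316]
```

View pics/c1.png

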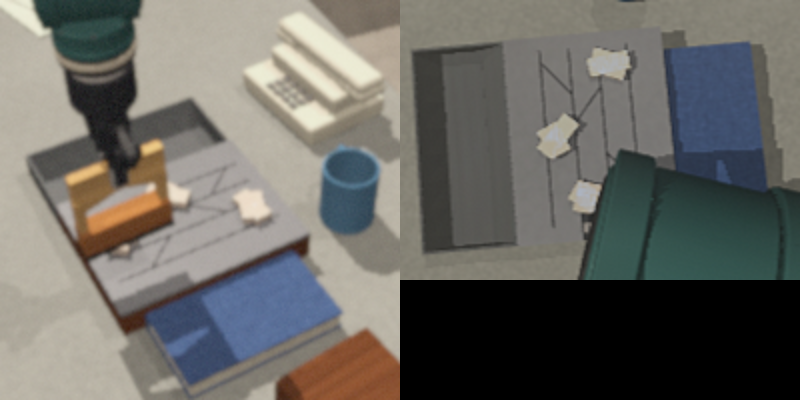

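```bash
cat > t.py <<'E'
import sys; from h import *
v=[float(x) for x in sys.argv[1:]]  # target x y z(mm) yaw(deg)
s=ctrl.get_state(); R=Ro.from_euler('xyz',s['orientation']); D=Ro.from_euler('xyz',[np.pi,0,np.radians(v[3])])
print('d mm',(np.array(v[:3])-s['ee_pos']*1000).round(1),'rot',np.degrees((D*R.inv()).as_rotvec()).round(2), 'F',s['ft_force'].round(1),s['finger_gap'].round(4))
E
python3 t.py 449 -25 171 94.3
```

```text
Traceback (most recent call last):
  File "t.py", line 4, in <module>
    print('d mm',(np.array(v[:3])-s['ee_pos']*1000).round(1),'rot',np.degrees((D*R.inv()).as_rotvec()).round(2), 'F',s['ft_force'].round(1),s['finger_gap'].round(4))
                                                                                                                                            ^^^^^^^^^^^^^^^^^^^^^
AttributeError: 'float' object has no attribute 'round'
```

```bash
sed -i "s/s\['finger_gap'\].round(4)/s['finger_gap']/" t.py; python3 t.py 449 -25 171 94.3
```

```text
d mm [ -0.7  -0.1 -57.6] rot [-1.52  1.18 -0.62] F [ 0.3  0.1 -2.2] 0.015114767163222043
```

Call:
arm_command(
  increments=[
    [[0, 0, -0.02, -0.8, 0.6, -0.6, 0.0], [0, 0, -0.02, -0.7, 0.6, 0, 0.0], [0, 0, -0.012, 0, 0, 0, 0.0], [0, 0, 0, 0, 0, 0, 0.0], [0, 0, 0, 0, 0, 0, 0.0]],
  ],
)

```text
t: 4.05
ee_pos: [0.4518, -0.0215, 0.1778]
orientation: [3.138, 0.003, 1.651]
ft_force: [-0.3, 0.6, -1.4]
finger_gap: 0.015
```

```bash
python3 t.py 449 -25 171 94.3
```

```text
d mm [-2.8 -3.5 -6.8] rot [ 0.13  0.22 -0.29] F [-0.3  0.6 -1.4] 0.015048500287605005
```

Call:
arm_command(
  increments=[
    [[-0.003, -0.003, -0.003, 0, 0, 0, 0.0], [0, 0, -0.003, 0, 0, 0, 0.0], [0, 0, -0.001, 0, 0, 0, 0.0], [0, 0, 0, 0, 0, 0, 0.0]],
  ],
)

```text
t: 4.38
ee_pos: [0.4498, -0.0242, 0.1729]
orientation: [3.135, 0.003, 1.652]
ft_force: [0.8, 0.2, -2.0]
finger_gap: 0.0149
```

```bash
python3 t.py 449 -25 171 94.3
python3 - <<'E'
from h import *
b=snap('side');a=snap('top')
cv2.imwrite('pics/c2.png',np.hstack([cv2.resize(b['image'][160:290,200:350],None,fx=3,fy=3,interpolation=2),cv2.resize(a['image'][180:310,260:360],None,fx=3,fy=3)])[:,:,::-1])
E
```

```text
d mm [-0.8 -0.8 -1.9] rot [ 0.17  0.42 -0.37] F [ 0.8  0.2 -2. ] 0.014911775271375369
```

View pics/c2.png

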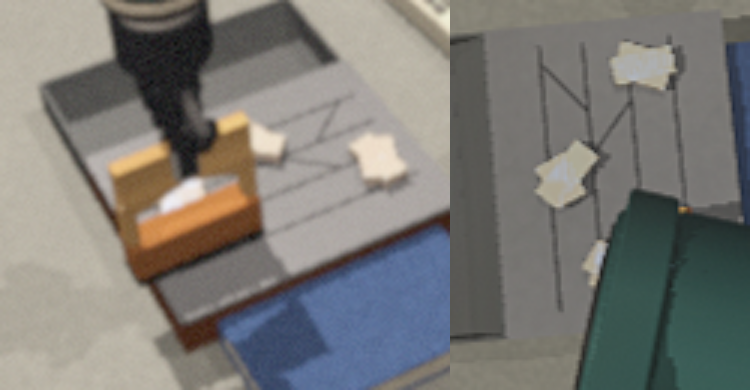

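Call:
arm_command(
  increments=[
    [[-0.001, 0.015, -0.002, 0, 0, 0, 0.0], [-0.0015, 0.02, -0.001, 0, 0, 0, 0.0], [-0.0015, 0.02, -0.0005, 0, 0, 0, 0.0], [-0.0015, 0.02, -0.0005, 0, 0, 0, 0.0]],
  ],
)

```text
t: 4.82
ee_pos: [0.4454, 0.0498, 0.1699]
orientation: [3.132, 0.005, 1.646]
ft_force: [0.4, -0.0, -1.7]
finger_gap: 0.0154
```

```bash
python3 t.py 436 149 170 94.3
```

```text
d mm [-9.4 99.2  0.1] rot [ 0.26  0.56 -0.02] F [ 0.4 -0.  -1.7] 0.015363118584506837
```

Call:
arm_command(
  increments=[
    [[-0.002, 0.02, 0, 0.1, 0.2, 0, 0.0], [-0.002, 0.02, 0, 0.1, 0.2, 0, 0.0], [-0.002, 0.02, 0, 0.1, 0.2, 0, 0.0], [-0.002, 0.02, 0, 0, 0, 0, 0.0], [-0.002, 0.02, 0, 0, 0, 0, 0.0]],
  ],
)

```text
t: 5.23
ee_pos: [0.4352, 0.1542, 0.1711]
orientation: [3.141, -0.001, 1.644]
ft_force: [0.4, 0.2, -2.1]
finger_gap: 0.0148
```

```bash
python3 t.py 436 149 170 94.3
python3 - <<'E'
from h import *
b=snap('side');a=snap('top')
cv2.imwrite('pics/c3.png',np.hstack([cv2.resize(b['image'][150:280,200:350],None,fx=3,fy=3,interpolation=2),cv2.resize(a['image'][180:310,220:340],None,fx=2.8,fy=3)])[:,:,::-1])
E
```

```text
d mm [ 0.8 -5.2 -1.1] rot [-0.04  0.05  0.08] F [ 0.4  0.2 -2.1] 0.014808969401501953
```

View pics/c3.png

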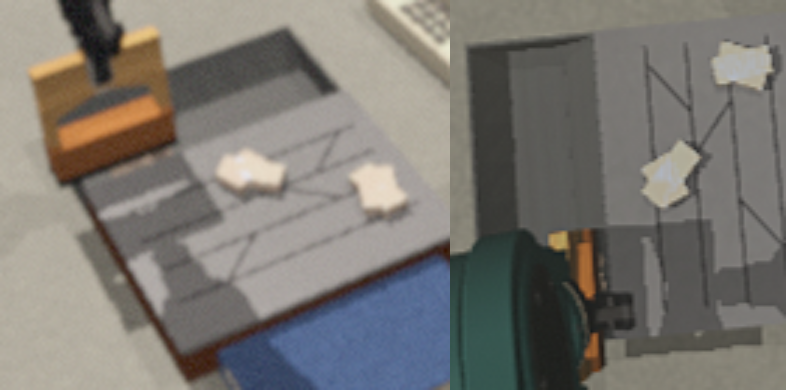

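Call:
arm_command(
  increments=[
    [[0, 0, 0.025, 0, 0, 0, 0.0], [0, 0, 0.03, 0, 0, 0, 0.0], [0.03, -0.025, 0.005, 0, 0, 0, 0.0], [0.03, -0.03, 0, 0, 0, 0, 0.0], [0.03, -0.03, 0, 0, 0, 0, 0.0]],
  ],
)

```text
t: 5.75
ee_pos: [0.5213, 0.072, 0.2355]
orientation: [3.141, -0.001, 1.657]
ft_force: [0.2, 0.3, -1.8]
finger_gap: 0.0152
```

Call:
arm_command(
  increments=[
    [[0.015, -0.035, 0, 0, 0, 0, 0.0], [0, -0.01, 0, 0, 0, 0, 0.0], [0, 0, 0, 0, 0, 0, 0.0]],
  ],
)

```text
t: 6.0
ee_pos: [0.542, 0.0181, 0.2354]
orientation: [3.139, 0.001, 1.653]
ft_force: [-1.1, 0.4, -1.3]
finger_gap: 0.0152
```

```bash
python3 t.py 540 20 171 94.3
python3 - <<'E'
from h import *
b=snap('side');a=snap('top');
t=a['image']; 
m=np.zeros(t.shape[:2],np.uint8); m[188:296,225:352]=(t[188:296,225:352].min(2)>115)
n,l,st,ce=cv2.connectedComponentsWithStats(m)
for i in range(1,n):
    if st[i,4]>20: print(ce[i].round(0),st[i])
cv2.imwrite('pics/c4.png',np.hstack([cv2.resize(b['image'][150:280,200:350],None,fx=3,fy=3,interpolation=2),cv2.resize(a['image'][180:310,220:340],None,fx=2.8,fy=3)])[:,:,::-1])
E
```

```text
d mm [ -2.    1.9 -64.4] rot [ 0.03  0.17 -0.38] F [-1.1  0.4 -1.3] 0.015220467332328402
[241. 190.] [225 188  38   6 181]
[226. 263.] [225 205   6  91 272]
```

View pics/c4.png

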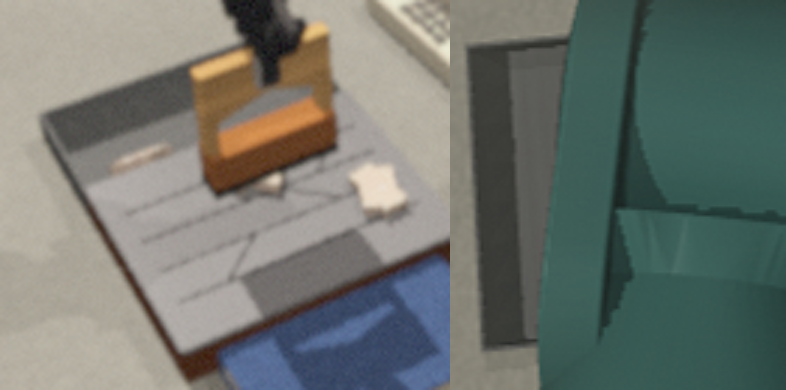

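Call:
arm_command(
  increments=[
    [[-0.001, 0, -0.02, 0, 0.1, -0.4, 0.0], [0, 0, -0.02, 0, 0, 0, 0.0], [0, 0, -0.016, 0, 0, 0, 0.0], [0, 0, 0, 0, 0, 0, 0.0]],
  ],
)

```text
t: 6.43
ee_pos: [0.5383, 0.0241, 0.1792]
orientation: [3.138, -0.0, 1.65]
ft_force: [-0.4, -0.6, -1.9]
finger_gap: 0.015
```

```bash
python3 t.py 540 20 171 94.3
```

```text
d mm [ 1.7 -4.1 -8.2] rot [-0.04  0.19 -0.23] F [-0.4 -0.6 -1.9] 0.01504167206153949
```

Call:
arm_command(
  increments=[
    [[0.001, -0.004, -0.005, 0, 0.1, -0.2, 0.0], [0, 0, -0.003, 0, 0, 0, 0.0], [0, 0, 0, 0, 0, 0, 0.0], [-0.001, 0.01, 0, 0, 0, 0, 0.0], [-0.0015, 0.02, -0.0005, 0, 0, 0, 0.0]],
  ],
)

```text
t: 6.85
ee_pos: [0.5367, 0.0513, 0.1731]
orientation: [3.138, 0.0, 1.646]
ft_force: [-0.2, -0.6, -1.8]
finger_gap: 0.0154
```

```bash
python3 t.py 531 152 170 94.3
```

```text
d mm [ -5.7 100.7  -3.1] rot [-0.01  0.22 -0.02] F [-0.2 -0.6 -1.8] 0.015372783969371607
```

Call:
arm_command(
  increments=[
    [[-0.001, 0.02, -0.002, 0, 0.1, 0, 0.0], [-0.001, 0.02, -0.001, 0, 0.1, 0, 0.0], [-0.001, 0.02, -0.0005, 0, 0, 0, 0.0], [-0.001, 0.02, 0, 0, 0, 0, 0.0], [-0.001, 0.02, 0, 0, 0, 0, 0.0]],
  ],
)

```text
t: 7.27
ee_pos: [0.5319, 0.158, 0.1733]
orientation: [3.136, -0.0, 1.644]
ft_force: [0.1, -0.3, -2.3]
finger_gap: 0.0149
```

Call:
arm_command(
  increments=[
    [[0, 0, 0.025, 0, 0, 0, 0.0], [0, 0, 0.03, 0, 0, 0, 0.0], [0.015, -0.03, 0.005, 0, 0, 0, 0.0], [0.025, -0.033, 0, 0, 0, 0, 0.0], [0.025, -0.033, 0, 0, 0, 0, 0.0]],
  ],
)

```text
t: 7.68
ee_pos: [0.5932, 0.0732, 0.2407]
orientation: [3.132, -0.003, 1.66]
ft_force: [0.3, 0.4, -2.4]
finger_gap: 0.0151
```

```bash
python3 t.py 634 -52 230 94.3
```

```text
d mm [  40.8 -125.2  -10.7] rot [-0.22  0.51 -0.79] F [ 0.3  0.4 -2.4] 0.015064273287036183
```

Call:
arm_command(
  increments=[
    [[0.01, -0.038, -0.003, 0, 0.2, -0.3, 0.0], [0.01, -0.038, -0.003, 0, 0.2, -0.3, 0.0], [0.01, -0.038, -0.003, 0, 0, -0.2, 0.0], [0.005, -0.01, 0, 0, 0, 0, 0.0], [0, 0, 0, 0, 0, 0, 0.0]],
  ],
)

```text
t: 8.1
ee_pos: [0.634, -0.0589, 0.2348]
orientation: [3.132, -0.002, 1.643]
ft_force: [-0.3, 0.2, -2.2]
finger_gap: 0.015
```

```bash
python3 t.py 635 -54 170 94.3
python3 - <<'E'
from h import *
b=snap('side');a=snap('top')
cv2.imwrite('pics/c5.png',np.hstack([cv2.resize(b['image'][150:280,200:350],None,fx=3,fy=3,interpolation=2),cv2.resize(a['image'][180:310,220:340],None,fx=2.8,fy=3)])[:,:,::-1])
E
```

```text
d mm [  1.    4.9 -64.8] rot [-0.15  0.52  0.18] F [-0.3  0.2 -2.2] 0.014975119506717897
```

View pics/c5.png

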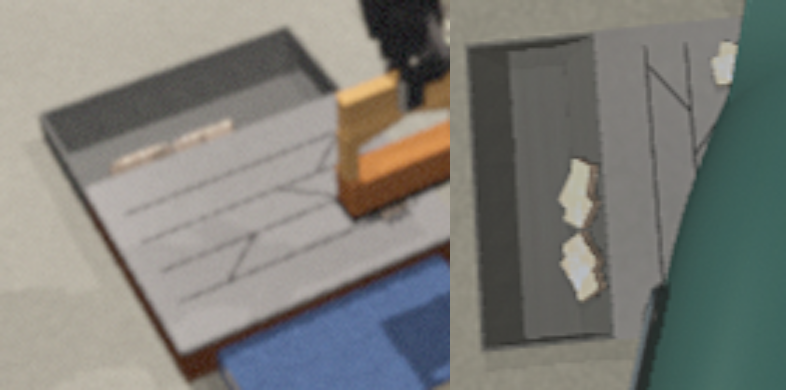

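Two flakes lie in the tray (top crop about (578,195) and (580,265)); the third is still in front of the scraper. Lowering behind it.

Call:
arm_command(
  increments=[
    [[0.001, 0, -0.02, -0.1, 0.3, 0.2, 0.0], [0, 0, -0.02, 0, 0.2, 0, 0.0], [0, 0, -0.018, 0, 0, 0, 0.0], [0, -0.003, -0.004, 0, 0, 0, 0.0], [0, 0, 0, 0, 0, 0, 0.0]],
  ],
)

```text
t: 8.62
ee_pos: [0.6333, -0.0511, 0.1746]
orientation: [3.137, -0.002, 1.656]
ft_force: [-0.5, -0.0, -1.1]
finger_gap: 0.0151
```

```bash
python3 t.py 635 -54 170 94.3
```

```text
d mm [ 1.7 -2.9 -4.6] rot [-0.11  0.23 -0.56] F [-0.5 -0.  -1.1] 0.0150543432042831
```

Call:
arm_command(
  increments=[
    [[-0.001, 0.012, -0.003, 0, 0.1, -0.4, 0.0], [-0.0015, 0.02, -0.002, 0, 0.1, -0.2, 0.0], [-0.0015, 0.02, -0.0005, 0, 0, 0, 0.0], [-0.0015, 0.02, -0.0005, 0, 0, 0, 0.0], [-0.0015, 0.02, -0.0005, 0, 0, 0, 0.0]],
  ],
)

```text
t: 9.03
ee_pos: [0.6263, 0.045, 0.1741]
orientation: [3.136, -0.001, 1.644]
ft_force: [0.1, 0.0, -1.3]
finger_gap: 0.015
```

```bash
python3 t.py 620 160 170 94.3
```

```text
d mm [ -6.3 115.   -4.1] rot [-0.05  0.33  0.11] F [ 0.1  0.  -1.3] 0.015007144797057715
```

Call:
arm_command(
  increments=[
    [[-0.001, 0.022, -0.004, 0, 0.1, 0, 0.0], [-0.001, 0.022, -0.002, 0, 0.1, 0, 0.0], [-0.001, 0.022, -0.001, 0, 0, 0, 0.0], [-0.001, 0.022, -0.0005, 0, 0, 0, 0.0], [-0.001, 0.022, -0.0005, 0, 0, 0, 0.0]],
  ],
)

```text
t: 9.45
ee_pos: [0.6206, 0.1643, 0.1741]
orientation: [3.131, -0.001, 1.647]
ft_force: [0.0, -0.8, -1.2]
finger_gap: 0.0149
```

Call:
arm_command(
  increments=[
    [[0, 0.005, 0, 0, 0, 0, 0.0], [0, 0, 0.03, 0, 0, 0, 0.0], [0, 0, 0.035, 0, 0, 0, 0.0], [0, 0, 0.04, 0, 0, 0, 0.0], [0, 0, 0.01, 0, 0, 0, 0.0]],
  ],
)

```text
t: 9.87
ee_pos: [0.6153, 0.1778, 0.2966]
orientation: [3.133, -0.002, 1.657]
ft_force: [0.4, -0.1, -1.8]
finger_gap: 0.0152
```

```bash
python3 t.py 420 -250 330 50
python3 - <<'E'
from h import *
b=snap('side');a=snap('top')
cv2.imwrite('pics/c6.png',np.hstack([cv2.resize(b['image'][150:280,200:350],None,fx=2.6,fy=3,interpolation=2),cv2.resize(a['image'][180:310,220:360],None,fx=2.8,fy=3)])[:,:,::-1])
E
```

```text
d mm [-195.3 -427.8   33.4] rot [ 2.000e-02  5.300e-01 -4.493e+01] F [ 0.4 -0.1 -1.8] 0.015239058472249456
```

View pics/c6.png

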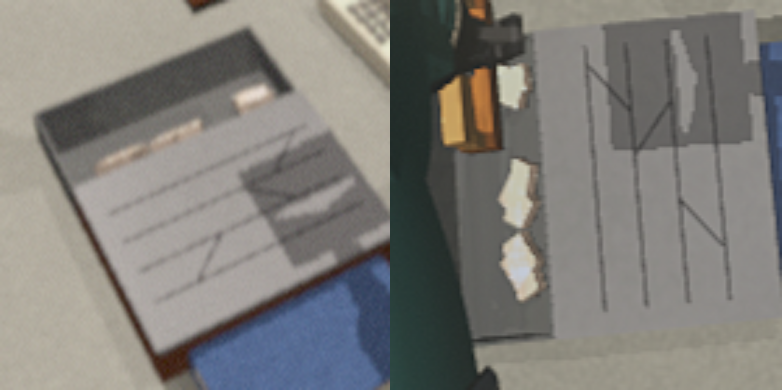

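Call:
arm_command(
  increments=[
    [[-0.015, -0.035, 0.005, 0, 0.2, -5, 0.0], [-0.015, -0.035, 0.005, 0, 0.2, -5, 0.0], [-0.015, -0.035, 0, 0, 0, -5, 0.0], [-0.015, -0.035, 0, 0, 0, -5, 0.0], [-0.015, -0.035, 0, 0, 0, -5, 0.0]],
  ],
)

```text
t: 10.38
ee_pos: [0.5371, 0.0041, 0.2999]
orientation: [-3.139, -0.003, 1.215]
ft_force: [0.8, -0.8, -1.7]
finger_gap: 0.0149
```

Call:
arm_command(
  increments=[
    [[-0.015, -0.035, 0, 0, 0, -5, 0.0], [-0.015, -0.035, 0, 0, 0, -5, 0.0], [-0.015, -0.035, 0, 0, 0, -5, 0.0], [-0.015, -0.035, 0, 0, 0, -5, 0.0], [-0.015, -0.035, 0, 0, 0, -5, 0.0]],
  ],
)

```text
t: 10.8
ee_pos: [0.4541, -0.1761, 0.2971]
orientation: [-3.135, -0.002, 0.759]
ft_force: [0.8, -0.8, -0.9]
finger_gap: 0.0149
```

```bash
python3 t.py 367 -408 310 9
```

```text
d mm [ -87.1 -231.9   12.9] rot [ -0.39  -0.05 -34.48] F [ 0.8 -0.8 -0.9] 0.014856519481568247
```

Call:
arm_command(
  increments=[
    [[-0.013, -0.035, 0.005, -0.2, 0, -5, 0.0], [-0.013, -0.035, 0.005, -0.2, 0, -5, 0.0], [-0.013, -0.035, 0, 0, 0, -5, 0.0], [-0.013, -0.035, 0, 0, 0, -5, 0.0], [-0.013, -0.035, 0, 0, 0, -5, 0.0]],
  ],
)

```text
t: 11.22
ee_pos: [0.3813, -0.3566, 0.3051]
orientation: [-3.138, 0.003, 0.3]
ft_force: [1.5, 0.3, -2.5]
finger_gap: 0.0153
```

Call:
arm_command(
  increments=[
    [[-0.013, -0.035, 0, 0, 0, -5, 0.0], [-0.007, -0.02, 0, 0, 0, -4, 0.0], [0, 0, 0, 0, 0, 0, 0.0], [0, 0, 0, 0, 0, 0, 0.0]],
  ],
)

```text
t: 11.55
ee_pos: [0.3555, -0.419, 0.3015]
orientation: [-3.134, 0.006, 0.123]
ft_force: [0.2, -0.2, -2.7]
finger_gap: 0.0147
```

```bash
python3 t.py 367 -408 217 9
python3 - <<'E'
from h import *
import pickle
b=snap('side');a=snap('top');w=wsnap();pickle.dump((a,b,w),open('c7.pkl','wb'))
m=np.zeros((600,800,3),np.uint8)
m[:440,:400]=cv2.resize(b['image'][230:400,230:430],(400,440) if 0 else None,fx=2,fy=2)[:340].shape and cv2.copyMakeBorder(cv2.resize(b['image'][230:400,230:430],None,fx=2,fy=2),0,100,0,0,0)
m[:400,400:800]=cv2.resize(a['image'][180:380,430:630],None,fx=2,fy=2)
m[345:595,:400]=cv2.resize(w['image'],(400,250))
cv2.imwrite('pics/c7.png',m[:,:,::-1])
E
```

```text
d mm [ 11.5  11.  -84.5] rot [-0.36 -0.39  1.97] F [ 0.2 -0.2 -2.7] 0.014674015261441808
```

View pics/c7.png

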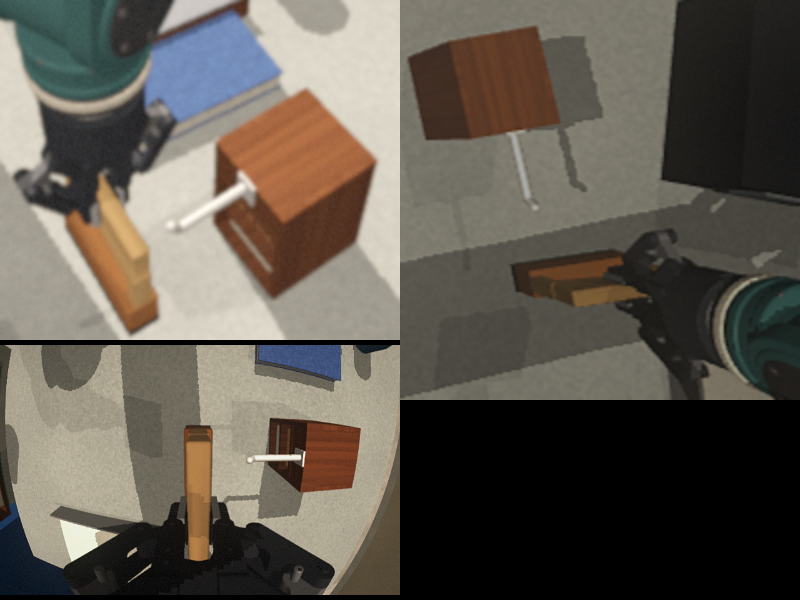

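Run:
```python
from h import *
import pickle
a,b,w=pickle.load(open('c7.pkl','rb'))
print('tip w',wun(w,[(400,184)],.169)[:,:2].round(3),'bar root',wun(w,[(480,181)],.158)[:,:2].round(3))
print('rack top fL,fR,bL,bR',wun(w,[(488,122),(485,234),(576,131),(568,234)],.165)[:,:2].round(3).tolist())
print('tip top',unproj(a,[(430+135/2,180+207/2)],.169)[:,:2].round(3),'root',unproj(a,[(430+113/2,180+132/2)],.158)[:,:2].round(3))
print('tip side',unproj(b,[(230+172/2,230+227/2)],.167)[:,:2].round(3),'root',unproj(b,[(230+248/2,230+188/2)],.158)[:,:2].round(3))
# scraper top corners in wrist, bottom z assuming TCP offset
print('scr top', wun(w,[(187*1.6,(440-345)*1.6),(211*1.6,(440-345)*1.6),(209*1.6,(558-345)*1.6),(189*1.6,(558-345)*1.6)],w['s']['ee_pos'][2]+.006).round(3)[:,:2].tolist(), w['s']['ee_pos'])
```

```text
tip w [[ 0.425 -0.396]] bar root [[ 0.51  -0.384]]
rack top fL,fR,bL,bR [[0.501, -0.327], [0.528, -0.435], [0.623, -0.309], [0.655, -0.426]]
tip top [[ 0.423 -0.399]] root [[ 0.51  -0.386]]
tip side [[ 0.425 -0.4  ]] root [[ 0.512 -0.39 ]]
scr top [[0.342, -0.359], [0.356, -0.358], [0.369, -0.449], [0.353, -0.451]] [ 0.35607033 -0.41794786  0.30178346]
```

Call:
arm_command(
  increments=[
    [[0.006, 0.005, -0.025, -0.2, -0.2, 1, 0.0], [0.006, 0.005, -0.025, -0.2, -0.2, 1, 0.0], [0, 0, -0.02, 0, 0, 0, 0.0], [0, 0, -0.005, 0, 0, 0, 0.0], [0, 0, 0, 0, 0, 0, 0.0]],
  ],
)

```text
t: 12.12
ee_pos: [0.3715, -0.4017, 0.2265]
orientation: [3.137, -0.003, 0.173]
ft_force: [-0.1, -0.1, -1.0]
finger_gap: 0.0153
```

```bash
python3 t.py 367.5 -407.5 217 9
```

```text
d mm [-4.  -5.8 -9.5] rot [ 0.24  0.2  -0.93] F [-0.1 -0.1 -1. ] 0.015321577423946096
```

Call:
arm_command(
  increments=[
    [[-0.004, -0.006, -0.007, 0.2, 0.2, -0.9, 0.0], [0, 0, -0.001, 0, 0, 0, 0.0], [0, 0, 0, 0, 0, 0, 0.0]],
  ],
)

```text
t: 12.37
ee_pos: [0.3681, -0.4077, 0.2205]
orientation: [3.139, -0.001, 0.158]
ft_force: [0.4, -0.5, -1.7]
finger_gap: 0.0151
```

```bash
python3 t.py 367.5 -407.5 217 9
python3 - <<'E'
from h import *
import pickle
# measured scraper height: orange colour bottom edge in side view against model prediction
b=snap('side'); s=ctrl.get_state(); pickle.dump((b,s),open('c8.pkl','wb'))
cv2.imwrite('pics/c8.png',cv2.resize(b['image'][270:400,230:390],None,fx=4,fy=4,interpolation=2)[:,:,::-1])
y=np.radians(9); R=Ro.from_euler('xyz',s['orientation']).as_matrix()
for off in(.120,.124,.128):
    P=[s['ee_pos']+R@np.array([y_,x_,off-z_]) for x_,y_,z_ in [(0,0,.09),(.06,-.008,.13),(.06,.008,.13),(-.06,-.008,.13),(-.06,.008,.13),(.06,-.015,0),(-.06,-.015,0),(.06,.015,0),(-.06,.015,0)]]
    print(off,((proj(b,P)-[230,270])*4).round(0).tolist())
E
```

```text
d mm [-0.6  0.2 -3.5] rot [ 0.13  0.06 -0.08] F [ 0.4 -0.5 -1.7] 0.01511538932400073
0.12 [[236.0, 333.0], [291.0, 408.0], [323.0, 387.0], [146.0, 197.0], [176.0, 179.0], [288.0, 548.0], [156.0, 346.0], [342.0, 510.0], [208.0, 314.0]]
0.124 [[236.0, 338.0], [291.0, 412.0], [324.0, 391.0], [146.0, 202.0], [177.0, 184.0], [288.0, 551.0], [157.0, 350.0], [342.0, 514.0], [209.0, 318.0]]
0.128 [[237.0, 342.0], [292.0, 417.0], [324.0, 396.0], [147.0, 207.0], [178.0, 189.0], [288.0, 555.0], [158.0, 354.0], [342.0, 518.0], [209.0, 322.0]]
```

View pics/c8.png

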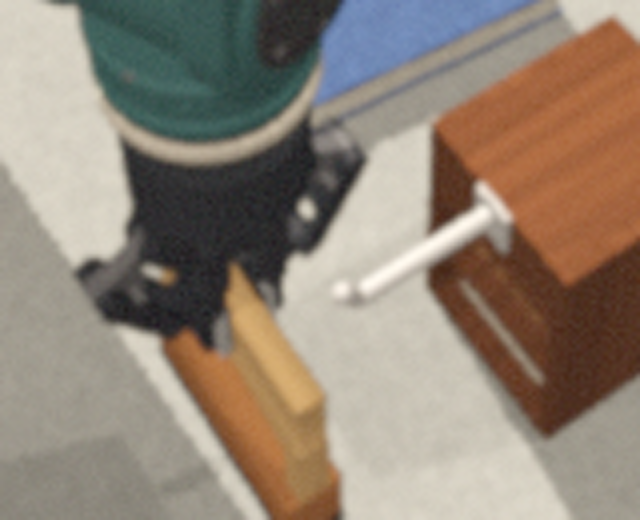

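Call:
arm_command(
  increments=[
    [[0, 0, -0.004, 0.1, 0, 0, 0.0], [0.012, 0.002, -0.001, 0, 0, 0, 0.0], [0.012, 0.002, 0, 0, 0, 0, 0.0], [0.012, 0.002, 0, 0, 0, 0, 0.0], [0, 0, 0, 0, 0, 0, 0.0]],
  ],
)

```text
t: 12.83
ee_pos: [0.4077, -0.4025, 0.2168]
orientation: [3.138, -0.003, 0.156]
ft_force: [-0.4, -0.1, -2.8]
finger_gap: 0.015
```

```bash
python3 t.py 466.5 -392 217 9
```

```text
d mm [58.8 10.5  0.2] rot [0.17 0.18 0.04] F [-0.4 -0.1 -2.8] 0.014975992927067402
```

Call:
arm_command(
  increments=[
    [[0.012, 0.002, 0, 0.1, 0.1, 0, 0.0], [0.012, 0.002, 0, 0, 0, 0, 0.0], [0.012, 0.002, 0, 0, 0, 0, 0.0], [0, 0, 0, 0, 0, 0, 0.0]],
  ],
)

```text
t: 13.17
ee_pos: [0.4484, -0.3954, 0.2167]
orientation: [3.14, -0.001, 0.158]
ft_force: [-1.0, 1.3, -1.9]
finger_gap: 0.0151
```

```bash
python3 t.py 466.5 -392 217 9
```

```text
d mm [18.1  3.4  0.3] rot [ 0.08  0.09 -0.08] F [-1.   1.3 -1.9] 0.015143684541812908
```

Call:
arm_command(
  increments=[
    [[0.01, 0.002, 0, 0, 0, 0, 0.0], [0.006, 0.001, 0, 0, 0, 0, 0.0], [0, 0, 0, 0, 0, 0, 0.0], [0, 0, -0.006, 0, 0, 0, 0.0], [0, 0, -0.005, 0, 0, 0, 0.0]],
  ],
)

```text
t: 13.58
ee_pos: [0.4672, -0.3919, 0.2054]
orientation: [3.139, -0.002, 0.16]
ft_force: [0.2, 0.3, -2.5]
finger_gap: 0.0152
```

```bash
python3 t.py 466.5 -392 194 9
```

```text
d mm [ -0.7  -0.1 -11.4] rot [ 0.13  0.11 -0.18] F [ 0.2  0.3 -2.5] 0.015170789815036268
```

Call:
arm_command(
  increments=[
    [[0, 0, -0.004, 0, 0, 0, 0.0], [0, 0, -0.003, 0, 0, 0, 0.0], [0, 0, 0, 0, 0, 0, 0.0]],
  ],
)

```text
t: 13.83
ee_pos: [0.4659, -0.3917, 0.1961]
orientation: [3.141, -0.0, 0.159]
ft_force: [0.1, 0.7, -2.0]
finger_gap: 0.0151
```

Call:
arm_command(
  increments=[
    [[0, 0, -0.002, 0, 0, 0, 0.0], [0, 0, 0, 0, 0, 0, 0.0]],
  ],
)

```text
t: 14.0
ee_pos: [0.4654, -0.3917, 0.1937]
orientation: [3.141, 0.0, 0.159]
ft_force: [0.6, -0.8, -1.6]
finger_gap: 0.0151
```

Call:
arm_command(
  increments=[
    [[0, 0, -0.002, 0, 0, 0, 0.0], [0, 0, 0, 0, 0, 0, 0.0]],
  ],
)

```text
t: 14.17
ee_pos: [0.4654, -0.392, 0.1923]
orientation: [3.14, -0.001, 0.158]
ft_force: [0.1, 0.6, -1.7]
finger_gap: 0.0153
```

Call:
arm_command(
  increments=[
    [[0, 0, -0.0015, 0, 0, 0, 0.0], [0, 0, 0, 0, 0, 0, 0.0]],
  ],
)

```text
t: 14.33
ee_pos: [0.4655, -0.3921, 0.1924]
orientation: [3.138, -0.002, 0.158]
ft_force: [0.8, -0.2, -1.7]
finger_gap: 0.015
```

Call:
arm_command(
  increments=[
    [[0, 0, -0.003, 0.1, 0.1, 0, 0.0], [0, 0, -0.001, 0, 0, 0, 0.0]],
  ],
)

```text
t: 14.5
ee_pos: [0.4657, -0.3924, 0.192]
orientation: [3.137, -0.003, 0.158]
ft_force: [-3.5, 6.0, 7.9]
finger_gap: 0.0151
```

Call:
arm_command(
  increments=[
    [[0, 0, -0.001, 0, 0, 0, 0.0], [0, 0, 0, 0, 0, 0, 0.0]],
  ],
)

```text
t: 14.67
ee_pos: [0.4656, -0.3923, 0.1925]
orientation: [3.135, -0.003, 0.158]
ft_force: [-0.0, 0.1, -2.1]
finger_gap: 0.0152
```

Call:
arm_command(
  increments=[
    [[0, 0, -0.001, 0, 0, 0, 0.0], [0, 0, 0, 0, 0, 0, 0.025], [0, 0, 0, 0, 0, 0, 0.03], [0, 0, 0, 0, 0, 0, 0.035], [0, 0, 0, 0, 0, 0, 0.035]],
  ],
)

```text
t: 15.08
ee_pos: [0.466, -0.3928, 0.1916]
orientation: [3.134, -0.004, 0.158]
ft_force: [0.1, -0.2, 1.0]
finger_gap: 0.0353
```

Call:
arm_command(
  increments=[
    [[0, 0, 0, 0, 0, 0, 0.035], [0, 0, 0.008, 0, 0, 0, 0.035], [0, 0, 0.015, 0, 0, 0, 0.035], [0, 0, 0.025, 0, 0, 0, 0.035], [0, 0, 0.035, 0, 0, 0, 0.035]],
  ],
)

```text
t: 15.5
ee_pos: [0.4639, -0.3907, 0.2718]
orientation: [-3.14, 0.002, 0.158]
ft_force: [-0.0, -0.9, 0.5]
finger_gap: 0.035
```

Run:
```python
from h import *
import pickle
a=snap('top');b=snap('side'); w=wsnap('w9.png'); pickle.dump((a,b,w),open('c9.pkl','wb'))
# orange/wood light (grip board) blob in the side view vs prediction when hung
y=np.radians(9); ex=np.array([np.cos(y),np.sin(y),0]); ey=np.array([-np.sin(y),np.cos(y),0]); S=np.array([.4665,-.392,.07])
P=[S+ex*u+ey*v+[0,0,z] for v,u,z in [(.06,-.008,.13),(.06,.008,.13),(-.06,-.008,.13),(-.06,.008,.13),(.06,-.015,0),(-.06,-.015,0)]]
print('pred side',proj(b,P).round(0).tolist()); print('pred wrist',wproj(w,P).round(0).tolist())
for n,c in(('side',b),('wrist',w),('top',a)):
    h=cv2.cvtColor(c['image'],cv2.COLOR_RGB2HSV); m=((h[...,0]>9)&(h[...,0]<20)&(h[...,1]>115)&(h[...,2]>110)).astype(np.uint8)
    k,l,st,ce=cv2.connectedComponentsWithStats(m)
    for i in range(1,k):
        if st[i,4]>40:
            print(n,ce[i].round(0),st[i],cv2.boxPoints(cv2.minAreaRect(np.argwhere(l==i)[:,::-1].astype(np.float32))).round(0).tolist())
```

```text
pred side [[313.0, 302.0], [319.0, 298.0], [350.0, 349.0], [357.0, 345.0], [311.0, 338.0], [345.0, 384.0]]
pred wrist [[306.0, 131.0], [331.0, 131.0], [308.0, 292.0], [328.0, 292.0], [303.0, 120.0], [304.0, 227.0]]
side [210.   4.] [203   0  15  11 132] [[203.0, 0.0], [217.0, 0.0], [217.0, 10.0], [203.0, 10.0]]
side [ 64. 108.] [ 43  96  40  22 374] [[40.0, 107.0], [81.0, 96.0], [84.0, 108.0], [44.0, 119.0]]
side [378. 307.] [ 339  275   78   67 2714] [[338.0, 301.0], [389.0, 268.0], [418.0, 311.0], [367.0, 345.0]]
side [337. 347.] [ 313  308   52   73 1464] [[300.0, 320.0], [328.0, 299.0], [373.0, 361.0], [345.0, 381.0]]
wrist [318. 195.] [ 302  118   33  175 3032] [[302.0, 118.0], [334.0, 118.0], [334.0, 292.0], [302.0, 292.0]]
wrist [436. 140.] [428 136  17  11  56] [[428.0, 145.0], [429.0, 135.0], [444.0, 136.0], [443.0, 146.0]]
wrist [392. 153.] [385 145  15  16  74] [[384.0, 158.0], [386.0, 144.0], [399.0, 146.0], [397.0, 160.0]]
wrist [421. 154.] [400 149  40  13 144] [[400.0, 149.0], [439.0, 149.0], [439.0, 161.0], [400.0, 161.0]]
wrist [453. 156.] [442 149  25  16 118] [[442
[... 1457 characters left out ...]
12  44] [[433.0, 226.0], [433.0, 215.0], [445.0, 215.0], [445.0, 226.0]]
wrist [386. 233.] [376 228  22  12  96] [[375.0, 229.0], [397.0, 227.0], [397.0, 237.0], [376.0, 239.0]]
wrist [442. 235.] [434 230  14  11  42] [[433.0, 235.0], [437.0, 228.0], [449.0, 234.0], [446.0, 241.0]]
wrist [473. 239.] [448 231  48  18 238] [[448.0, 232.0], [495.0, 231.0], [495.0, 247.0], [448.0, 248.0]]
wrist [432. 239.] [423 232  23  16  75] [[421.0, 237.0], [427.0, 229.0], [447.0, 244.0], [442.0, 252.0]]
wrist [393. 254.] [386 249  17  13  58] [[386.0, 261.0], [386.0, 249.0], [402.0, 249.0], [402.0, 261.0]]
top [483. 266.] [459 258  59  17 381] [[459.0, 262.0], [515.0, 253.0], [518.0, 266.0], [461.0, 275.0]]
```

Call:
arm_command(
  increments=[
    [[0, 0, 0.035, 0, 0, 0, 0.035], [0, 0, 0.035, 0, 0, 0, 0.035], [0, 0, 0, 0, 0, 0, 0.035], [0, 0, 0, 0, 0, 0, 0.035], [0, 0, 0, 0, 0, 0, 0.035]],
  ],
)

```text
t: 16.07
ee_pos: [0.4632, -0.3899, 0.3431]
orientation: [-3.139, 0.003, 0.158]
ft_force: [-1.2, 0.7, 0.6]
finger_gap: 0.0349
```

Run:
```python
from h import *
import pickle
a0,b0=pickle.load(open('c0.pkl','rb')); a=snap('top');b=snap('side'); w=wsnap()
def blob(c,n):
    h=cv2.cvtColor(c['image'],cv2.COLOR_RGB2HSV); m=((h[...,0]>95)&(h[...,0]<125)&(h[...,1]>90)&(h[...,2]>50)).astype(np.uint8)
    k,l,st,ce=cv2.connectedComponentsWithStats(m); print(n,[(ce[i].round(1).tolist(),st[i].tolist()) for i in range(1,k) if st[i,4]>200])
blob(a0,'top0');blob(a,'top');blob(b0,'side0');blob(b,'side')
t=a['image']; m=np.zeros(t.shape[:2],np.uint8); m[194:290,236:350]=(t[194:290,236:350].min(2)>135)
k,l,st,ce=cv2.connectedComponentsWithStats(m)
for i in range(1,k):
    if st[i,4]>20: print('white',ce[i].round(0),st[i],unproj(a,ce[i],.02).round(3))
h=cv2.cvtColor(b['image'],cv2.COLOR_RGB2HSV); m=((h[...,0]>9)&(h[...,0]<20)&(h[...,1]>115)&(h[...,2]>110)).astype(np.uint8)
k,l,st,ce=cv2.connectedComponentsWithStats(m); print('scr side',[(ce[i].round(0),st[i]) for i in range(1,k) if st[i,4]>1000])
```

```text
top0 [([378.1, 232.3], [354, 192, 50, 81, 3260])]
top [([377.9, 232.1], [352, 192, 52, 81, 3290])]
side0 [([374.0, 204.8], [361, 184, 28, 42, 915]), ([320.3, 267.9], [273, 236, 97, 66, 3190])]
side [([375.6, 206.0], [361, 185, 27, 41, 724]), ([295.3, 280.2], [274, 259, 46, 43, 930]), ([334.2, 273.5], [328, 260, 14, 25, 203])]
white [260. 208.] [252 201  17  15 175] [[0.63  0.182 0.02 ]]
white [265. 244.] [260 233  11  23 145] [[0.528 0.168 0.02 ]]
white [266. 268.] [260 258  12  22 153] [[0.462 0.165 0.02 ]]
scr side [(array([377., 307.]), array([ 339,  275,   78,   67, 2750], dtype=int32)), (array([336., 347.]), array([ 312,  306,   53,   74, 1425], dtype=int32))]
```

```bash
python3 -c "
from h import *
print(ctrl.sign_off())"
```

```text
the job is handed in; nothing more can be done
None
```

The job is done and handed in after about 16 s of robot time. I swept the three flakes off the board into the tray one at a time with the scraper, then hung the scraper on the rack hook, let go and backed the gripper off.

**Flakes:** the last top picture shows all three white patches inside the tray outline and none on the board.

**Scraper:** the wrist picture after release shows it within about 3 pixels of where a hung scraper should appear. Side pictures about half a second apart show it within 2 pixels of the same place, so it was holding still.

**Bystanders:** the log book is within 0.2 pixel of its starting position in the top view. The mug is within about 2 pixels in the side view, though partly hidden or shaded there. The side view of the log book was blocked by the arm, so it could not be compared from that side.

**Forces:** I saw at most about 10 N, as the scraper met the hook; this is from the readings at the end of each move only. No check failed. The printed check did not include the final hang angle, and I had used all 12 picture views by then.

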